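# Close up the pans in the topping rail

## Robot

A 6-joint arm with a two-finger parallel gripper is mounted at the origin on the work surface. World frame = base frame: x ahead of the robot, y to its left, z up, the work surface at z = 0. Lengths are in m, angles in rad, forces in N, time in s.
With the tool pointing down it reaches from about 0.375 to 0.975 m from the base axis. Payload 3.8 kg.
Tool frame: the origin (TCP) lies at the very end of the fingers, on their centre line; the grasp point (between the pads) lies 19 mm behind it (bot.grip_depth is the distance from the TCP to the grasp point, in m); z points along the fingers, y is the direction in which the jaws open and shut (so a half turn about z gives the same grasp; the last joint's range is limited). The gripper opens to 85 mm and grips with 20 to 120 N. Pads are 22 mm wide; open, the fingers measure 114 mm over their backs; the gripper's body (76 mm by 85 mm) begins 54 mm behind the grasp point. The pads swing forward as they close: fully open they stand 13 mm farther back than shut.
Start: joints at [-1.191, 0.264, 1.604, -0, 1.274, -0.037], TCP at [0.273, -0.617, 0.231] pointing down, gripper open.
Joint ranges: [-2.63, 2.63], [-0.94, 2.18], [0.31, 2.57], [-1.31, 4.45], [0, 2.66], [-2.55, 2.55]. Speed limits (rad/s): [2.57, 2.57, 3.14, 3.14, 3.14, 3.14].

## Interface

Orientations are given as a rotation vector (axis times angle).
In Python, from workcell import bot, cams, job gives the robot as it stands.
- The arm moves only by the tool apply_moves, never from a script. Its argument "targets" is a list of rows, each an object of numbers: "dx", "dy", "dz": the shift along the tool's x, y, z in units of 30 mm (1.0 is 30 mm); "wx", "wy", "wz": the turn, a rotation vector about the tool's x, y, z in units of 6 degrees (1.0 is 6 degrees); "jaw": the opening, from 0 (shut) to 1 (fully open). In form: [{"dx": .., "dy": .., "dz": .., "wx": .., "wy": .., "wz": .., "jaw": ..}, ...]. A call has 1 to 5 rows; each row shifts and turns the commanded pose from where the row before left it, along the tool's axes as they then stand; what a row does not reach is not made up. A row lasts 1/10 s, in which the tool goes at most 50 mm and 8.59 degrees, less where a joint would pass 70% of its speed; a pose out of reach is approached as far as the arm can. A call is refused whole if a number of a shift passes 1 or a number of a turn 1, either way. A call with a gripper value outside its range is refused whole. The fingers move at their own pace and stop on an object; "newtons" is the grip in N (left out, the last holds). Time passes only in rows, so rows that do not move let the fingers close. It gives the time, the measured TCP pose, the force and the opening at its end, in the units of the state.
- bot.read_state(): the state, without advancing time (a new reading comes with each control period).
- cams.read_camera(name): name is "scene" or "side" or "wrist"; returns a dict with "color" (384x512x3 uint8, red, green, blue), "range_z" (384x512 float32, m along the optical axis (not along the pixel's ray), 0 where there is no reading), "fx", "fy", "cx", "cy" (pixels), "dist_coeffs" ([k1, k2, p1, p2, k3] as OpenCV has them; the pictures are not rectified), "eye" and "rotation" of the camera in the world; the wrist camera has in their place "T_tool_cam" (4x4, takes a point from camera to tool coordinates, whose origin is the TCP and whose axes are the flange's). Camera axes: x right, y down, z forward; pixel columns grow to the right and rows downward; lengths in m; the calibration is good to about 2 mm. A picture is of the moment at which its call begins: read the wrist's pose just before it.
- job.finish_job(): hands the job in, once; it reports no verdict.
The state is a dict: "time": time; "q": joint angles; "joint_vel": joint speeds; "joint_torque": joint torques, N m; "tool_pos": TCP position; "tcp_rot": TCP orientation; "wrist_force": force on the tool from outside, world axes, zero at the start; "torque": the same for the moment, N m; "width": opening from 0.0 (shut) to 1.0 (fully open).
Only numpy, scipy, OpenCV 4.12 (cv2) and the standard library are available. Lean on these libraries where they do the work, as an engineer would, in place of code of your own. Each camera call takes 0.05 s, during which the arm holds its last target.

## Task

Make room for the fourth pan in the topping rail of the waffle stand: with the fingertips against the outer rim of the last pan, push the row of three touching pans along together, slowly and gently, until it is fully home against the end of the well beside the cooling unit and no gaps are left. Only push: do not lift or grip any pan, keep off the lids and their handles, which stay on, and leave the waiting pan and everything else on the table where it is. Then draw the hand clear.

Things in the scene. Friction and masses are not known exactly. Their poses are not given: they have to be found in the camera images.
- station: Steel countertop topping rail, fixed: 236 mm (x) by 516 mm (y), deck 120 mm above the table, and a cooling unit 200 mm tall, 155 mm long, at its left (+y) end. Pan well in the deck: 179 mm (x) by 446 mm (y), for four pans end to end. Origin: on the table under the well's centre; x away from the robot, y along the rail to the end stop, z up; yaw within 0.2 rad.
- end_stop (a point): Middle of the well's end wall beside the cooling unit (station y = +223 mm, 112 mm above the table, level with the pans' rims): the end stop. Sliding the three pans takes about 3 to 10 N; the force rises sharply once the row is up against this wall. Arriving faster than about 0.1 m/s bangs it. Nothing springs back.
- free_end (a point): Middle of the well's opposite end wall (station y = -223 mm, 112 mm above the table). The rims slide on a ledge 108 mm above the table, 10 mm wide along the sides and 9 mm at the ends, with 1.5 mm play each side; inside the ledge the well is open down to 23 mm above the table.
- pan_left: First of the row, 30 to 60 mm short of the end stop at the start. Steel pan hanging by its rim in the well: rim 176 mm (x) by 108 mm (y), 8 mm thick with upright edges; body below it 154 x 86 mm; height 65 mm; with lid 0.4 to 0.8 kg. Origin: centre of its underside, 57 mm below the rim's underside; axes as the station's.
- pan_middle: Second of the row, touching the first. Steel pan hanging by its rim in the well: rim 176 mm (x) by 108 mm (y), 8 mm thick with upright edges; body below it 154 x 86 mm; height 65 mm; with lid 0.4 to 0.8 kg. Origin: centre of its underside, 57 mm below the rim's underside; axes as the station's.
- pan_right: Last of the row, touching the second; 62 to 92 mm of open well behind it. Steel pan hanging by its rim in the well: rim 176 mm (x) by 108 mm (y), 8 mm thick with upright edges; body below it 154 x 86 mm; height 65 mm; with lid 0.4 to 0.8 kg. Origin: centre of its underside, 57 mm below the rim's underside; axes as the station's.
- push_edge (a point): Middle of the last pan's outer rim edge, the one that looks along -y to the open part of the well; at half the rim's thickness, 112 mm above the table. The rim here stands out 11 mm beyond the pan's body.
- lid_left: Flat steel lid lying loose on the first pan, 160 x 92 x 3 mm; the outer 8 mm of the pan's rim stays bare all round. Wire handle along x, 58 mm long, its top 20 mm above the rim. Origin: centre of the plate's underside, 65 mm above the pan's origin. Not to be pushed or pulled by.
- lid_middle: Flat steel lid lying loose on the second pan, 160 x 92 x 3 mm; the outer 8 mm of the pan's rim stays bare all round. Wire handle along x, 58 mm long, its top 20 mm above the rim. Origin: centre of the plate's underside, 65 mm above the pan's origin. Not to be pushed or pulled by.
- lid_right: Flat steel lid lying loose on the last pan, 160 x 92 x 3 mm; the outer 8 mm of the pan's rim stays bare all round. Wire handle along x, 58 mm long, its top 20 mm above the rim. Origin: centre of the plate's underside, 65 mm above the pan's origin. Not to be pushed or pulled by.
- pan_waiting: a fourth pan like the others (65 mm high, lid on), standing on the table beyond the rail's right (-y) end; the one the free place is wanted for. To be left where it is. Origin: centre of its underside.
- lid_waiting: the lid on the waiting pan, same as the others
- syrup: amber syrup bottle, 58 mm across, 170 mm tall, beside the rail on the robot's side near the first pan; origin under its centre; leave alone
- shaker: aluminium sugar shaker, 60 mm across, 100 mm tall, beside the rail on the robot's side near its middle; origin under its centre; leave alone
- cup: white mug, 86 mm across, 85 mm tall, behind the rail; origin under its centre; leave alone
- fork: steel fork, 198 mm long, lying beside the rail on the robot's side, near its free end; leave alone
- spatula: spatula with black handle, 280 mm long, lying behind the rail; leave alone
Not all that is in view belongs to the job. What is shaped like the pan_right but pink is not meant.

How it is judged:
On the way:
1. the fingers push on the last pan and all three pans move off together, still touching (contact force between the fingers and pan_right above 0.5 N and distance of each of pan_left, pan_middle, pan_right from where it was at the start of the episode above 0.005 m and y of pan_middle in the frame of pan_left above -0.114 m and y of pan_right in the frame of pan_middle above -0.114 m and y of pan_left in the frame of station below 0.163 m), for 0.02 s.
At the end, for the whole second after the job is handed in: The first pan's rim is within 4 mm of the end stop, the second pan within 5 mm and the last pan within 6 mm of its place in the closed-up row (so that at least 116 mm of well are free for the 108 mm pan), all three seated on the ledge and at rest, their lids in place (y of pan_left in the frame of station above 0.165 m and y of pan_middle in the frame of station above 0.056 m and y of pan_right in the frame of station above -0.053 m and z of pan_left in the frame of station between 0.048 and 0.054 m and linear speed of each of pan_left, pan_middle, pan_right below 0.01 m/s and distance between lid_left and pan_left below 0.068 m and z of lid_left in the frame of pan_left above 0.062 m and z of pan_middle in the frame of station between 0.048 and 0.054 m and distance between lid_middle and pan_middle below 0.068 m and z of lid_middle in the frame of pan_middle above 0.062 m and z of pan_right in the frame of station between 0.048 and 0.054 m and distance between lid_right and pan_right below 0.068 m and z of lid_right in the frame of pan_right above 0.062 m); the robot touches nothing.
It fails at once if a pan of the row is lifted or tipped off the ledge, or its lid lifted off it (z of any of pan_left, pan_middle, pan_right in the frame of station above 0.058 m or angle between any of pan_left, pan_middle, pan_right's own z axis and vertical above 0.12 rad or z of lid_left in the frame of pan_left above 0.072 m or z of lid_middle in the frame of pan_middle above 0.072 m or z of lid_right in the frame of pan_right above 0.072 m).
It fails at once if a lid of the row or its handle is taken hold of or pushed (more than 3 N) (contact force between the fingers and lid_left above 3 N or contact force between the fingers and lid_middle above 3 N or contact force between the fingers and lid_right above 3 N).
It fails at once if a pan is shoved faster than 0.3 m/s, or the row rammed into the end stop with more than 150 N (linear speed of any of pan_left, pan_middle, pan_right above 0.3 m/s or contact force between pan_left and station above 150 N).
It fails at once if the row comes apart: more than 6 mm of gap between two neighbours (not (y of pan_middle in the frame of pan_left above -0.114 m and y of pan_right in the frame of pan_middle above -0.114 m)).
It fails at once if the waiting pan, its lid, the syrup bottle, shaker, mug, spatula or fork is moved more than 15 mm (distance of any of syrup, shaker, cup, spatula, fork, pan_waiting, lid_waiting from where it was at the start of the episode above 0.015 m).
It also fails if it takes over 35 s, if anything falls off the work surface, if the arm or the gripper's body presses on something with over 40 N, if the wrist force passes 120 N, or if a joint passes its speed limit or range.

## Working session

There is one attempt and no reset: what is moved stays moved. The work goes in short steps, Python scripts to look and compute and a tool call to move; the robot and the scene stay as the last step left them, time stands still between calls to the robot, and variables do not carry over. Pictures are saved under pics/ and viewed, and the job is handed in when it is done.

Besides the shell and the picture viewer there is one more tool, called in YAML: its name, and indented under it one key for each argument. apply_moves: Moves the arm, as the interface text tells. Its arguments: {"type":"object","properties":{"targets":{"type":"array"},"newtons":{"type":"number"}},"required":["targets"]}

```bash
mkdir -p pics; ls
python3 - <<'E'
from workcell import bot,cams,job
import cv2,numpy as np
s=bot.read_state();print({k:np.round(v,3) for k,v in s.items()})
for n in("scene","side","wrist"):
    c=cams.read_camera(n);cv2.imwrite(f"pics/{n}0.png",c["color"][:,:,::-1])
    np.savez(f"{n}0.npz",**c)
    print(n,c["fx"],c["cx"],c["cy"],c["dist_coeffs"],c.get("eye"),c.get("T_tool_cam"))
E
```

```text
pics
{'time': np.float64(0.0), 'q': array([-1.191,  0.265,  1.605,  0.   ,  1.274, -0.037]), 'joint_vel': array([ 0.   , -0.   , -0.   ,  0.   ,  0.002, -0.   ]), 'joint_torque': array([ 0.0000e+00, -5.1511e+01, -3.6732e+01, -0.0000e+00,  1.3000e-02,
       -0.0000e+00]), 'tool_pos': array([ 0.273, -0.617,  0.23 ]), 'tcp_rot': array([-3.071e+00, -6.490e-01,  1.000e-03]), 'wrist_force': array([ 0.798, -0.459,  0.556]), 'torque': array([-0.001, -0.029,  0.021]), 'width': np.float64(0.996)}
scene 387.6276621930078 255.86688387959606 191.9580619977605 [0.00157228 0.         0.         0.         0.        ] [1.22334856 0.47789871 0.88067275] None
side 422.31171913028976 259.3776528922552 195.19033610033435 [0.03684078 0.         0.         0.         0.        ] [0.12488761 0.52209757 0.85709742] None
wrist 330.9593526566747 256.93504819458263 189.48821006223935 [-0.09909587  0.          0.          0.          0.        ] None [[-9.61440638e-05 -9.56240018e-01 -2.92583353e-01  7.47565129e-02]
 [ 9.99999995e-01 -8.96191104e-05 -3.57049828e-05 -3.70621821e-04]
 [ 7.92147355e-06 -2.92583355e-01  9.56240022e-01 -1.42220284e-01]
 [ 0.00000000e+00  0.00000000e+00  0.00000000e+00  1.00000000e+00]]
```

View pics/scene0.png

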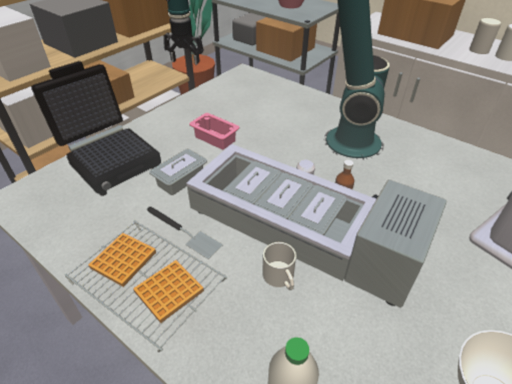

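View pics/side0.png

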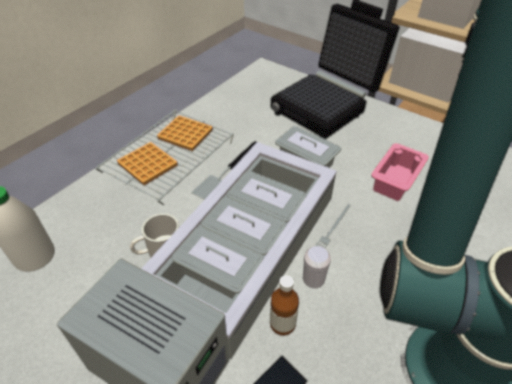

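View pics/wrist0.png

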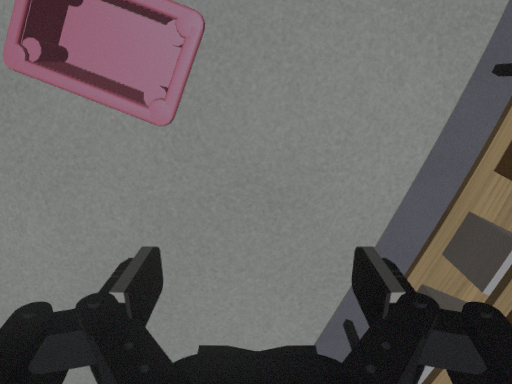

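```bash
cat > h.py <<'E'
import numpy as np,cv2
def rays(c,uv):
    K=np.array([[c["fx"],0,c["cx"]],[0,c["fy"],c["cy"]],[0,0,1.]])
    p=cv2.undistortPoints(np.float64(uv).reshape(-1,1,2),K,c["dist_coeffs"]).reshape(-1,2)
    return np.c_[p,np.ones(len(p))]
def pts(c):
    v,u=np.mgrid[:384,:512];r=rays(c,np.c_[u.ravel(),v.ravel()])
    return ((r*c["range_z"].reshape(-1,1))@np.array(c["rotation"]).T+c["eye"]).reshape(384,512,3)
def plane(c,uv,z):
    d=rays(c,uv)@np.array(c["rotation"]).T;e=np.array(c["eye"]);return e+d*((z-e[2])/d[:,2])[:,None]
E
python3 - <<'E'
from h import *
for n in("scene","side"):
    c=dict(np.load(n+"0.npz"));P=pts(c);z=P[...,2]
    big=cv2.resize(c["color"][130:290,170:390] if n=="scene" else c["color"][130:340,130:350],None,fx=3.5 if n=='scene' else 2.8,fy=3.5 if n=='scene' else 2.8,interpolation=cv2.INTER_CUBIC)
    cv2.imwrite(f"pics/{n}_big.png",big[:,:,::-1])
    m=((z>.108)&(z<.13)&(P[...,0]>.2)&(P[...,0]<.95)).astype(np.uint8)
    nl,L,st,_=cv2.connectedComponentsWithStats(m);k=1+st[1:,4].argmax()
    Q=P[L==k];r=cv2.minAreaRect(np.float32(Q[:,:2]*1000));print(n,r,np.median(Q[:,2]),cv2.boxPoints(r).round(0).tolist())
    vis=c["color"].copy();vis[L==k]=[255,0,0];cv2.imwrite(f"pics/{n}_m.png",vis[:,:,::-1])
E
```

```text
Traceback (most recent call last):
  File "h.py", line 8, in pts
    return ((r*c["range_z"].reshape(-1,1))@np.array(c["rotation"]).T+c["eye"]).reshape(384,512,3)
            ~~~~~~~~~~~~~~~~~~~~~~~~~~~~~~~~~~~~~~~~~~~~~~~~~~~~~~~~^~~~~~~~~
ValueError: operands could not be broadcast together with shapes (196608,) (3,)
```

```bash
sed -i 's/np.array(c\["rotation"\])/cv2.Rodrigues(np.array(c["rotation"],float))[0]/' h.py
python3 - <<'E'
from h import *
for n in("scene","side"):
    c=dict(np.load(n+"0.npz"));print(c["rotation"]);P=pts(c);z=P[...,2]
    big=cv2.resize(c["color"][130:290,170:390] if n=="scene" else c["color"][130:340,130:350],None,fx=3.5 if n=='scene' else 2.8,fy=3.5 if n=='scene' else 2.8,interpolation=cv2.INTER_CUBIC)
    cv2.imwrite(f"pics/{n}_big.png",big[:,:,::-1])
    m=((z>.108)&(z<.13)&(P[...,0]>.2)&(P[...,0]<.95)).astype(np.uint8)
    nl,L,st,_=cv2.connectedComponentsWithStats(m);k=1+st[1:,4].argmax()
    Q=P[L==k];r=cv2.minAreaRect(np.float32(Q[:,:2]*1000));print(n,r,np.median(Q[:,2]),cv2.boxPoints(r).round(0).tolist())
    vis=c["color"].copy();vis[L==k]=[255,0,0];cv2.imwrite(f"pics/{n}_m.png",vis[:,:,::-1])
E
```

```text
[-1.12748861 -2.33222824  1.02159455]
scene ((512.7412109375, 97.18925476074219), (243.42587280273438, 673.34912109375), 6.301414966583252) 0.11938773549824189 [[355.0, 418.0], [429.0, -251.0], [671.0, -224.0], [597.0, 445.0]]
[-0.84293244  2.5841797  -1.05297672]
side ((516.8802490234375, 68.1732177734375), (240.05955505371094, 619.4532470703125), 6.576390743255615) 0.11961285491263923 [[362.0, 362.0], [433.0, -253.0], [672.0, -226.0], [601.0, 390.0]]
```

View pics/scene_big.png

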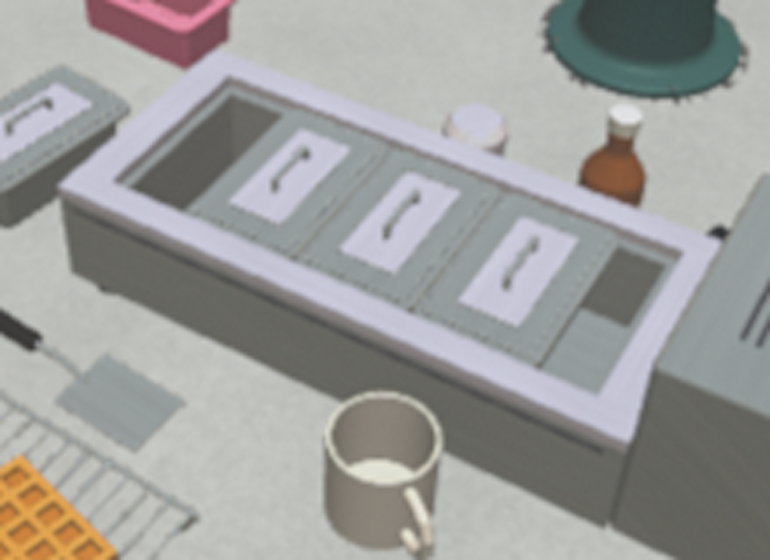

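View pics/side_big.png

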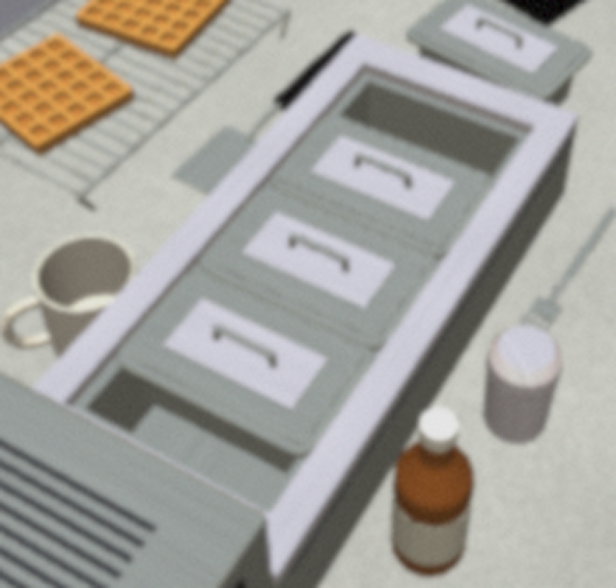

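View pics/side_m.png

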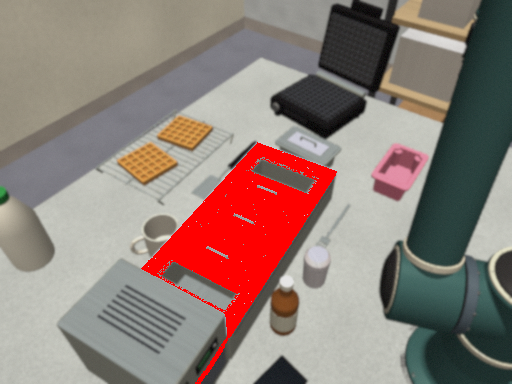

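Run:
```python
from h import *
yaw=np.radians(6.45)
X=np.array([np.cos(yaw),np.sin(yaw)]);Y=np.array([-np.sin(yaw),np.cos(yaw)]);C=np.array([.5223,.0174])
for n in("scene","side"):
    c=dict(np.load(n+"0.npz"));P=pts(c);
    S=np.stack([(P[...,:2]-C)@X,(P[...,:2]-C)@Y,P[...,2]],-1)
    for z0,lo,hi in((.12,-.3,-.2),(.116,-.2,-.05),(.116,.05,.2),(.12,.2,.26)):
        pass
    for xs in(-.07,-.055,-.04,0.04,.055,.07):
        m=(abs(S[...,0]-xs)<.006)&(S[...,1]>-.28)&(S[...,1]<.24)&(S[...,2]>-.01)
        q=S[m];q=q[q[:,1].argsort()]
        top=q[:,2]>.1125; t=q[top,1]
        g=np.diff(t);k=np.where(g>.012)[0]
        print(n,xs,[(round(t[i]*1e3),round(t[i+1]*1e3)) for i in k],"min",(q[q[:,2]>.112,1].min()*1e3).round())
    m=(abs(S[...,1])<.2)&(S[...,2]>.118)&(S[...,2]<.125)
    print("x range",np.percentile(S[m][:,0],[0.3,99.7]))
    hsv=cv2.cvtColor(c["color"],cv2.COLOR_RGB2HSV)
```

```text
scene -0.07 [(-218, -144), (176, 226)] min -254.0
scene -0.055 [(-220, -145), (176, 227)] min -253.0
scene -0.04 [(-218, -147), (176, 227)] min -256.0
scene 0.04 [(-217, -148), (177, 228)] min -255.0
scene 0.055 [(-218, -147), (176, 227)] min -252.0
scene 0.07 [(-218, -147), (176, 226)] min -257.0
x range [-1.53062477  0.1186583 ]
side -0.07 [(-218, -147), (175, 224)] min -256.0
side -0.055 [(-218, -147), (175, 218)] min -256.0
side -0.04 [(-220, -148), (175, 225)] min -256.0
side 0.04 [(-219, -150), (176, 223)] min -257.0
side 0.055 [(-218, -150), (174, 225)] min -258.0
side 0.07 [(-220, -151), (175, 225)] min -257.0
x range [-0.54564539  0.11746889]
```

apply_moves:
  targets:
    - {"wz": -1, "jaw": 0.6}
    - {"wz": -1, "jaw": 0.6}
    - {"wz": -1, "jaw": 0.6}
    - {"wz": -1, "jaw": 0.6}
    - {"wz": -1, "jaw": 0.6}

```text
invalid input at $.targets[0]: expected keys dx, dy, dz, wx, wy, wz, jaw
```

apply_moves:
  targets:
    - {"wz": -1, "jaw": 0.6}
    - {"wz": -1, "jaw": 0.6}
    - {"wz": -1, "jaw": 0.6}
    - {"wz": -1, "jaw": 0.6}
    - {"wz": -1, "jaw": 0.6}

```text
invalid input at $.targets[0]: expected keys dx, dy, dz, wx, wy, wz, jaw
```

apply_moves:
  targets:
    - {"wz": -1, "jaw": 0.6}
    - {"wz": -1, "jaw": 0.6}
    - {"wz": -0.1, "jaw": 0.6}
    - {"wz": 0, "jaw": 0.6}

```text
invalid input at $.targets[0]: expected keys dx, dy, dz, wx, wy, wz, jaw
```

```bash
cat > w.py <<'E'
import numpy as np
from scipy.spatial.transform import Rotation as R
from workcell import bot,cams
C=np.array([.522,.0204]);yaw=np.radians(6.45)
X=np.array([np.cos(yaw),np.sin(yaw)]);Y=np.array([-np.sin(yaw),np.cos(yaw)])
def st():
    s=bot.read_state();p=s["tool_pos"];M=R.from_rotvec(s["tcp_rot"]).as_matrix()
    d=p[:2]-C
    print("t",s["time"],"tcp",p.round(4),"station",(d@X).round(4),(d@Y).round(4),"toolx yaw",np.degrees(np.arctan2(M[1,0],M[0,0])).round(2),"toolz",M[:,2].round(4),"F",s["wrist_force"].round(2),"w",s["width"])
    return s,p,M
E
python3 - <<'E'
from w import *
s,p,M=st()
t=C+X*0+Y*(-.183)
print("move (tool units)",M.T@np.r_[t-p[:2],0]/.03)
E
```

```text
t 0.15 tcp [ 0.273  -0.6167  0.2302] station -0.319 -0.6051 toolx yaw 23.88 toolz [-7.0e-04  1.7e-03 -1.0e+00] F [-0.49 -0.43 -0.14] w 0.9986350077184433
move (tool units) [ 14.35822175 -10.23830645   0.01911818]
```

apply_moves:
  targets:
    - {"dx": 0, "dy": 0, "dz": 0, "wx": 0, "wy": 0, "wz": -1, "jaw": 0.6}
    - {"dx": 0, "dy": 0, "dz": 0, "wx": 0, "wy": 0, "wz": -1, "jaw": 0.6}
    - {"dx": 0, "dy": 0, "dz": 0, "wx": 0, "wy": 0, "wz": -1, "jaw": 0.6}
    - {"dx": 0, "dy": 0, "dz": 0, "wx": 0, "wy": 0, "wz": -1, "jaw": 0.6}
    - {"dx": 0, "dy": 0, "dz": 0, "wx": 0, "wy": 0, "wz": -1, "jaw": 0.6}

```text
time: 0.65
tool_pos: [0.2731, -0.6169, 0.2307]
tcp_rot: [-2.797, -1.429, -0.0]
wrist_force: [0.4, 0.4, -0.0]
width: 0.601
```

apply_moves:
  targets:
    - {"dx": 0, "dy": 0, "dz": 0, "wx": 0, "wy": 0, "wz": -1, "jaw": 0.6}
    - {"dx": 0, "dy": 0, "dz": 0, "wx": 0, "wy": 0, "wz": -1, "jaw": 0.6}
    - {"dx": 0, "dy": 0, "dz": 0, "wx": 0, "wy": 0, "wz": -1, "jaw": 0.6}
    - {"dx": 0, "dy": 0, "dz": 0, "wx": 0, "wy": 0, "wz": -1, "jaw": 0.6}
    - {"dx": 0, "dy": 0, "dz": 0, "wx": 0, "wy": 0, "wz": -1, "jaw": 0.6}

```text
time: 1.15
tool_pos: [0.2731, -0.6169, 0.2307]
tcp_rot: [-2.332, -2.104, -0.001]
wrist_force: [-0.1, -0.3, -0.3]
width: 0.601
```

apply_moves:
  targets:
    - {"dx": 0, "dy": 0, "dz": 0, "wx": 0, "wy": 0, "wz": -1, "jaw": 0.6}
    - {"dx": 0, "dy": 0, "dz": 0, "wx": 0, "wy": 0, "wz": -1, "jaw": 0.6}
    - {"dx": 0, "dy": 0, "dz": 0, "wx": 0, "wy": 0, "wz": -0.1, "jaw": 0.6}
    - {"dx": 0, "dy": 0, "dz": 0, "wx": 0, "wy": 0, "wz": 0, "jaw": 0.6}

```text
time: 1.55
tool_pos: [0.2732, -0.617, 0.2309]
tcp_rot: [-2.094, -2.341, -0.0]
wrist_force: [0.4, 0.8, 0.0]
width: 0.603
```

Run:
```python
from w import *
s,p,M=st()
t=C+X*0+Y*(-.183)
print("move (tool units)",M.T@np.r_[t-p[:2],0]/.03)
```

```text
t 1.55 tcp [ 0.2732 -0.617   0.2309] station -0.3188 -0.6054 toolx yaw 96.36 toolz [-2.e-04  6.e-04 -1.e+00] F [0.44 0.77 0.02] w 0.6025358424281617
move (tool units) [1.40967703e+01 1.06067226e+01 6.97839990e-03]
```

apply_moves:
  targets:
    - {"dx": 0.5, "dy": 0.5, "dz": 0, "wx": 0, "wy": 0, "wz": 0, "jaw": 0.6}
    - {"dx": 1, "dy": 0.8, "dz": 0, "wx": 0, "wy": 0, "wz": 0, "jaw": 0.6}
    - {"dx": 1, "dy": 0.8, "dz": 0, "wx": 0, "wy": 0, "wz": 0, "jaw": 0.6}
    - {"dx": 1, "dy": 0.8, "dz": 0, "wx": 0, "wy": 0, "wz": 0, "jaw": 0.6}
    - {"dx": 1, "dy": 0.8, "dz": 0, "wx": 0, "wy": 0, "wz": 0, "jaw": 0.6}

```text
time: 2.05
tool_pos: [0.3693, -0.4682, 0.2312]
tcp_rot: [-2.094, -2.342, -0.001]
wrist_force: [-0.1, -0.5, 0.9]
width: 0.601
```

apply_moves:
  targets:
    - {"dx": 1, "dy": 0.8, "dz": 0, "wx": 0, "wy": 0, "wz": 0, "jaw": 0.6}
    - {"dx": 1, "dy": 0.8, "dz": 0, "wx": 0, "wy": 0, "wz": 0, "jaw": 0.6}
    - {"dx": 1, "dy": 0.8, "dz": 0, "wx": 0, "wy": 0, "wz": 0, "jaw": 0.6}
    - {"dx": 1, "dy": 0.8, "dz": 0, "wx": 0, "wy": 0, "wz": 0, "jaw": 0.6}
    - {"dx": 1, "dy": 0.8, "dz": 0, "wx": 0, "wy": 0, "wz": 0, "jaw": 0.6}

```text
time: 2.55
tool_pos: [0.4714, -0.3054, 0.2314]
tcp_rot: [2.094, 2.342, 0.001]
wrist_force: [0.8, -0.1, 0.7]
width: 0.598
```

apply_moves:
  targets:
    - {"dx": 1, "dy": 0.8, "dz": 0, "wx": 0, "wy": 0, "wz": 0, "jaw": 0.6}
    - {"dx": 1, "dy": 0.8, "dz": 0, "wx": 0, "wy": 0, "wz": 0, "jaw": 0.6}
    - {"dx": 1, "dy": 0.8, "dz": 0, "wx": 0, "wy": 0, "wz": 0, "jaw": 0.6}
    - {"dx": 0.6, "dy": 0.5, "dz": 0, "wx": 0, "wy": 0, "wz": 0, "jaw": 0.6}
    - {"dx": 0, "dy": 0, "dz": 0, "wx": 0, "wy": 0, "wz": 0, "jaw": 0.6}

```text
time: 3.05
tool_pos: [0.5461, -0.1872, 0.2313]
tcp_rot: [-2.089, -2.346, -0.002]
wrist_force: [-0.1, 0.1, 0.5]
width: 0.598
```

Run:
```python
from w import *
from h import *
s,p,M=st()
t=C+X*0+Y*(-.183)
print("move (tool units)",M.T@np.r_[t-p[:2],0]/.03)
c=cams.read_camera("wrist");cv2.imwrite("pics/wrist1.png",c["color"][:,:,::-1])
T=M@c["T_tool_cam"][:3,:3];e=p+M@c["T_tool_cam"][:3,3]
v,u=np.mgrid[:384,:512];r=rays(c,np.c_[u.ravel(),v.ravel()])
P=((r*c["range_z"].reshape(-1,1))@T.T+e).reshape(384,512,3)
S=np.stack([(P[...,:2]-C)@X,(P[...,:2]-C)@Y,P[...,2]],-1)
np.save("S.npy",S)
for col in (150,200,256,310,360):
    q=S[:,col]; 
    print(col,[(i,)+tuple((q[i]*1e3).round().astype(int)) for i in range(0,384,16)])
```

```text
t 3.05 tcp [ 0.5461 -0.1872  0.2313] station 0.0006 -0.209 toolx yaw 96.64 toolz [ 6.0e-04  1.3e-03 -1.0e+00] F [-0.08  0.1   0.46] w 0.5977423233434054
move (tool units) [ 0.86578166 -0.0174599   0.00103148]
150 [(0, np.int64(-76), np.int64(-71), np.int64(120)), (16, np.int64(-77), np.int64(-82), np.int64(119)), (32, np.int64(-77), np.int64(-93), np.int64(119)), (48, np.int64(-78), np.int64(-104), np.int64(117)), (64, np.int64(-78), np.int64(-115), np.int64(119)), (80, np.int64(-80), np.int64(-127), np.int64(115)), (96, np.int64(-81), np.int64(-138), np.int64(117)), (112, np.int64(-85), np.int64(-151), np.int64(108)), (128, np.int64(-86), np.int64(-164), np.int64(108)), (144, np.int64(-86), np.int64(-177), np.int64(108)), (160, np.int64(-88), np.int64(-190), np.int64(107)), (176, np.int64(-88), np.int64(-203), np.int64(109)), (192, np.int64(-89), np.int64(-216), np.int64(111)), (208, np.int64(-87), np.int64(-228), np.int64(120)), (224, np.int64(-89), np.int64(-242), np.int64(120)), (240, np.int64(-90), np.int64(-257), np.int64(119)), (256, np.int64(-136), np.int64(-338), np.int64(-1
[... 4614 characters left out ...]
4(-189), np.int64(109)), (176, np.int64(87), np.int64(-203), np.int64(107)), (192, np.int64(88), np.int64(-217), np.int64(107)), (208, np.int64(86), np.int64(-227), np.int64(119)), (224, np.int64(88), np.int64(-242), np.int64(118)), (240, np.int64(89), np.int64(-257), np.int64(118)), (256, np.int64(133), np.int64(-337), np.int64(-1)), (272, np.int64(136), np.int64(-360), np.int64(-1)), (288, np.int64(34), np.int64(-195), np.int64(283)), (304, np.int64(32), np.int64(-196), np.int64(289)), (320, np.int64(28), np.int64(-192), np.int64(302)), (336, np.int64(26), np.int64(-191), np.int64(309)), (352, np.int64(24), np.int64(-191), np.int64(314)), (368, np.int64(23), np.int64(-192), np.int64(319))]
```

View pics/wrist1.png

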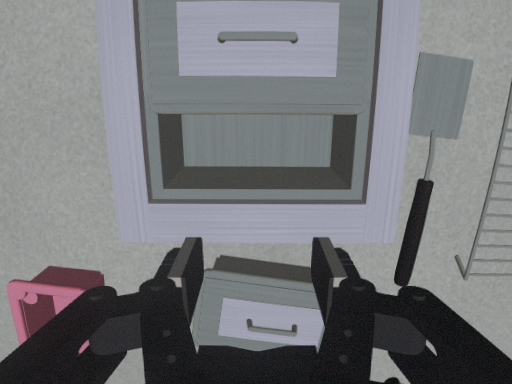

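apply_moves:
  targets:
    - {"dx": 0.4, "dy": 0, "dz": 0, "wx": 0, "wy": 0, "wz": 0, "jaw": 0.6}
    - {"dx": 0.47, "dy": 0, "dz": 0, "wx": 0, "wy": 0, "wz": 0, "jaw": 0.6}
    - {"dx": 0, "dy": 0, "dz": 0.6, "wx": 0, "wy": 0, "wz": 0, "jaw": 0.6}
    - {"dx": 0, "dy": 0, "dz": 0.9, "wx": 0, "wy": 0, "wz": 0, "jaw": 0.6}
    - {"dx": 0, "dy": 0, "dz": 0.9, "wx": 0, "wy": 0, "wz": 0, "jaw": 0.6}

```text
time: 3.6
tool_pos: [0.5417, -0.1647, 0.1593]
tcp_rot: [2.093, 2.341, 0.001]
wrist_force: [1.0, -0.0, -0.3]
width: 0.601
```

apply_moves:
  targets:
    - {"dx": 0, "dy": 0, "dz": 0.8, "wx": 0, "wy": 0, "wz": 0, "jaw": 0.6}
    - {"dx": 0, "dy": 0, "dz": 0.7, "wx": 0, "wy": 0, "wz": 0, "jaw": 0.6}
    - {"dx": 0, "dy": 0, "dz": 0.6, "wx": 0, "wy": 0, "wz": 0, "jaw": 0.6}
    - {"dx": 0, "dy": 0, "dz": 0.3, "wx": 0, "wy": 0, "wz": 0, "jaw": 0.6}
    - {"dx": 0, "dy": 0, "dz": 0, "wx": 0, "wy": 0, "wz": 0, "jaw": 0.6}

```text
time: 4.1
tool_pos: [0.5403, -0.1644, 0.0859]
tcp_rot: [-2.091, -2.34, 0.002]
wrist_force: [0.5, -0.6, -0.7]
width: 0.599
```

Run:
```python
from w import *
import cv2
s,p,M=st()
for n in("scene","side"):
    c=cams.read_camera(n);cv2.imwrite(f"pics/{n}1.png",cv2.resize(c["color"][120:320,150:400],None,fx=3,fy=3)[:,:,::-1])
```

```text
t 4.1 tcp [ 0.5403 -0.1644  0.0859] station -0.0026 -0.1857 toolx yaw 96.43 toolz [-0.003   0.0012 -1.    ] F [ 0.46 -0.56 -0.65] w 0.5994804520661958
```

View pics/scene1.png

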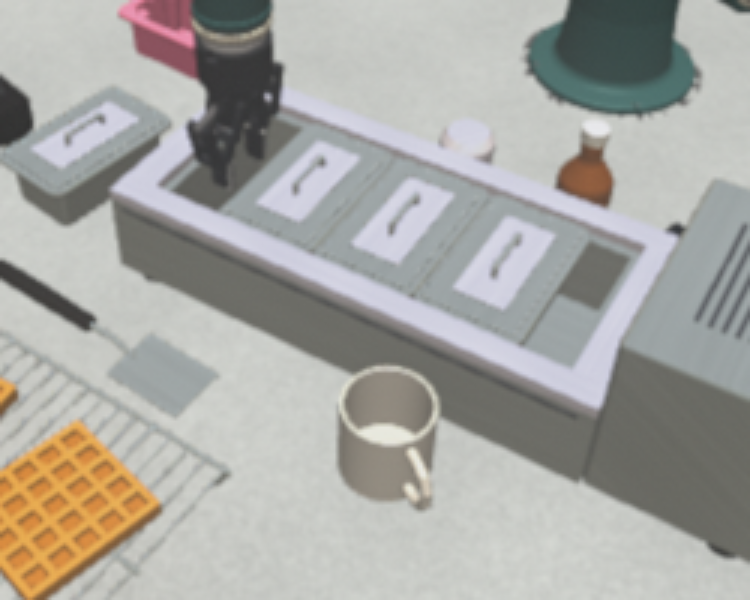

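View pics/side1.png

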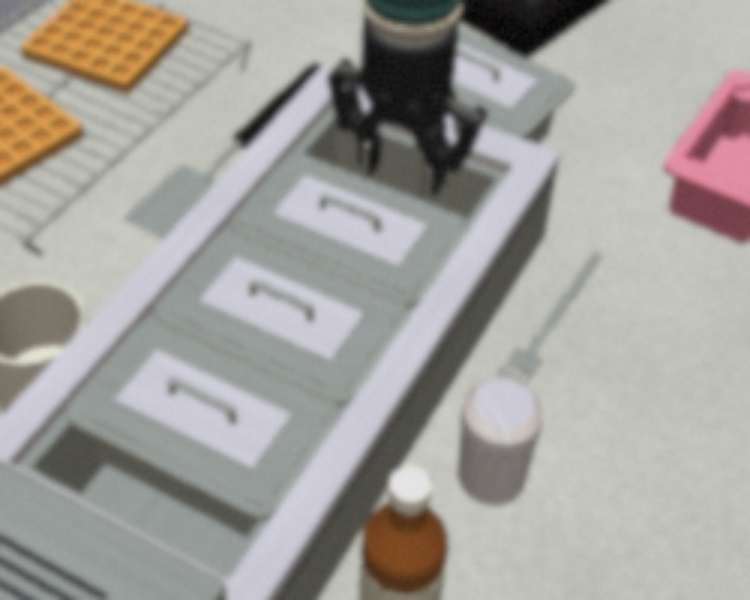

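apply_moves:
  targets:
    - {"dx": 0.2, "dy": 0.03, "dz": 0, "wx": 0, "wy": 0, "wz": 0, "jaw": 0.6}
    - {"dx": 0.2, "dy": 0.03, "dz": 0, "wx": 0, "wy": 0, "wz": 0, "jaw": 0.6}
    - {"dx": 0.1, "dy": 0.02, "dz": 0, "wx": 0, "wy": 0, "wz": 0, "jaw": 0.6}
    - {"dx": 0.1, "dy": 0, "dz": 0, "wx": 0, "wy": 0, "wz": 0, "jaw": 0.6}
    - {"dx": 0.08, "dy": 0, "dz": 0, "wx": 0, "wy": 0, "wz": 0, "jaw": 0.6}

```text
time: 4.7
tool_pos: [0.5421, -0.1439, 0.0875]
tcp_rot: [2.092, 2.344, 0.0]
wrist_force: [-0.2, 0.7, 0.6]
width: 0.6
```

apply_moves:
  targets:
    - {"dx": 0.06, "dy": 0, "dz": 0, "wx": 0, "wy": 0, "wz": 0, "jaw": 0.6}
    - {"dx": 0.06, "dy": 0, "dz": 0, "wx": 0, "wy": 0, "wz": 0, "jaw": 0.6}
    - {"dx": 0.06, "dy": 0, "dz": 0, "wx": 0, "wy": 0, "wz": 0, "jaw": 0.6}
    - {"dx": 0.06, "dy": 0, "dz": 0, "wx": 0, "wy": 0, "wz": 0, "jaw": 0.6}
    - {"dx": 0.06, "dy": 0, "dz": 0, "wx": 0, "wy": 0, "wz": 0, "jaw": 0.6}

```text
time: 5.2
tool_pos: [0.5411, -0.1359, 0.0873]
tcp_rot: [2.092, 2.343, -0.001]
wrist_force: [0.5, -4.1, -0.2]
width: 0.599
```

Run:
```python
from w import *
st()
```

```text
t 5.2 tcp [ 0.5411 -0.1359  0.0873] station 0.0014 -0.1574 toolx yaw 96.47 toolz [ 3.e-04 -7.e-04 -1.e+00] F [ 0.49 -4.11 -0.23] w 0.5986784975653647
```

apply_moves:
  targets:
    - {"dx": 0.08, "dy": 0, "dz": 0, "wx": 0, "wy": 0, "wz": 0, "jaw": 0.6}
    - {"dx": 0.08, "dy": 0, "dz": 0, "wx": 0, "wy": 0, "wz": 0, "jaw": 0.6}
    - {"dx": 0.08, "dy": 0, "dz": 0, "wx": 0, "wy": 0, "wz": 0, "jaw": 0.6}
    - {"dx": 0.08, "dy": 0, "dz": 0, "wx": 0, "wy": 0, "wz": 0, "jaw": 0.6}
    - {"dx": 0.08, "dy": 0, "dz": 0, "wx": 0, "wy": 0, "wz": 0, "jaw": 0.6}

```text
time: 5.7
tool_pos: [0.5396, -0.1233, 0.0873]
tcp_rot: [2.092, 2.344, -0.0]
wrist_force: [1.0, -4.1, -0.7]
width: 0.597
```

Run:
```python
from w import *
import cv2
s,p,M=st()
for n in("scene",):
    c=cams.read_camera(n);cv2.imwrite(f"pics/{n}2.png",cv2.resize(c["color"][120:320,150:400],None,fx=3,fy=3)[:,:,::-1])
```

```text
t 5.7 tcp [ 0.5396 -0.1233  0.0873] station 0.0014 -0.1447 toolx yaw 96.49 toolz [ 1.e-04 -1.e-04 -1.e+00] F [ 1.02 -4.1  -0.72] w 0.5969550751106693
```

View pics/scene2.png

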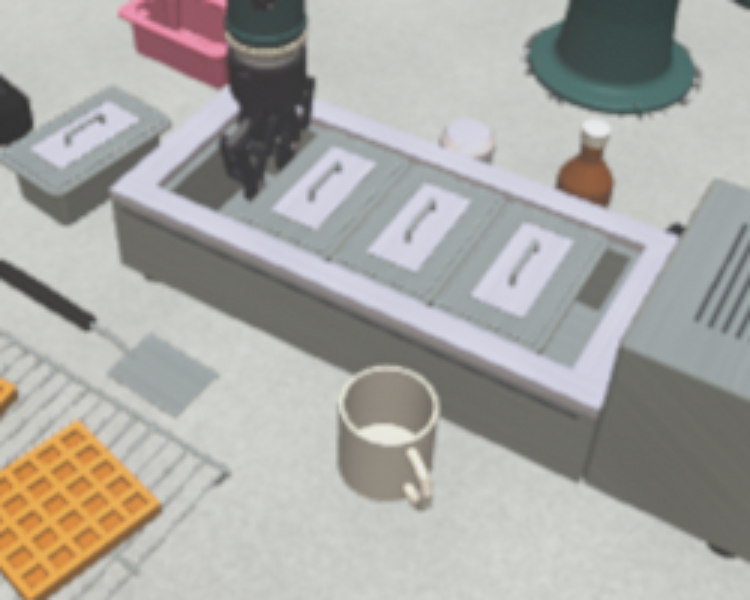

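The row is moving together: all three lids have shifted right by the same amount, at 4 N. The remaining gap at the stop is about 33 mm.

apply_moves:
  targets:
    - {"dx": 0.08, "dy": 0, "dz": 0, "wx": 0, "wy": 0, "wz": 0, "jaw": 0.6}
    - {"dx": 0.08, "dy": 0, "dz": 0, "wx": 0, "wy": 0, "wz": 0, "jaw": 0.6}
    - {"dx": 0.08, "dy": 0, "dz": 0, "wx": 0, "wy": 0, "wz": 0, "jaw": 0.6}
    - {"dx": 0.08, "dy": 0, "dz": 0, "wx": 0, "wy": 0, "wz": 0, "jaw": 0.6}
    - {"dx": 0.08, "dy": 0, "dz": 0, "wx": 0, "wy": 0, "wz": 0, "jaw": 0.6}

```text
time: 6.25
tool_pos: [0.5382, -0.1114, 0.0873]
tcp_rot: [-2.092, -2.343, 0.0]
wrist_force: [0.5, -5.0, -1.2]
width: 0.599
```

apply_moves:
  targets:
    - {"dx": 0.08, "dy": 0, "dz": 0, "wx": 0, "wy": 0, "wz": 0, "jaw": 0.6}
    - {"dx": 0.08, "dy": 0, "dz": 0, "wx": 0, "wy": 0, "wz": 0, "jaw": 0.6}
    - {"dx": 0.08, "dy": 0, "dz": 0, "wx": 0, "wy": 0, "wz": 0, "jaw": 0.6}
    - {"dx": 0.06, "dy": 0, "dz": 0, "wx": 0, "wy": 0, "wz": 0, "jaw": 0.6}
    - {"dx": 0.06, "dy": 0, "dz": 0, "wx": 0, "wy": 0, "wz": 0, "jaw": 0.6}

```text
time: 6.75
tool_pos: [0.5371, -0.1007, 0.0873]
tcp_rot: [2.092, 2.344, 0.0]
wrist_force: [0.8, -4.3, -0.9]
width: 0.599
```

Run:
```python
from w import *
st()
```

```text
t 6.75 tcp [ 0.5371 -0.1007  0.0873] station 0.0014 -0.122 toolx yaw 96.49 toolz [ 0. -0. -1.] F [ 0.85 -4.25 -0.87] w 0.599406668251685
```

About 10 mm are left, so I'm slowing down.

apply_moves:
  targets:
    - {"dx": 0.05, "dy": 0, "dz": 0, "wx": 0, "wy": 0, "wz": 0, "jaw": 0.6}
    - {"dx": 0.05, "dy": 0, "dz": 0, "wx": 0, "wy": 0, "wz": 0, "jaw": 0.6}
    - {"dx": 0.04, "dy": 0, "dz": 0, "wx": 0, "wy": 0, "wz": 0, "jaw": 0.6}
    - {"dx": 0.04, "dy": 0, "dz": 0, "wx": 0, "wy": 0, "wz": 0, "jaw": 0.6}

```text
time: 7.15
tool_pos: [0.5365, -0.0954, 0.0873]
tcp_rot: [2.092, 2.343, -0.0]
wrist_force: [0.5, -4.8, -0.3]
width: 0.601
```

apply_moves:
  targets:
    - {"dx": 0.03, "dy": 0, "dz": 0, "wx": 0, "wy": 0, "wz": 0, "jaw": 0.6}
    - {"dx": 0.03, "dy": 0, "dz": 0, "wx": 0, "wy": 0, "wz": 0, "jaw": 0.6}

```text
time: 7.35
tool_pos: [0.5363, -0.0936, 0.0873]
tcp_rot: [2.092, 2.343, -0.0]
wrist_force: [1.0, -4.0, -0.5]
width: 0.601
```

apply_moves:
  targets:
    - {"dx": 0.03, "dy": 0, "dz": 0, "wx": 0, "wy": 0, "wz": 0, "jaw": 0.6}

```text
time: 7.45
tool_pos: [0.5362, -0.0928, 0.0873]
tcp_rot: [2.092, 2.343, -0.0]
wrist_force: [1.0, -3.8, -0.8]
width: 0.601
```

apply_moves:
  targets:
    - {"dx": 0.03, "dy": 0, "dz": 0, "wx": 0, "wy": 0, "wz": 0, "jaw": 0.6}

```text
time: 7.55
tool_pos: [0.536, -0.0918, 0.0873]
tcp_rot: [-2.092, -2.343, 0.0]
wrist_force: [0.4, -4.6, -0.1]
width: 0.6
```

apply_moves:
  targets:
    - {"dx": 0.03, "dy": 0, "dz": 0, "wx": 0, "wy": 0, "wz": 0, "jaw": 0.6}

```text
time: 7.65
tool_pos: [0.536, -0.0914, 0.0873]
tcp_rot: [2.091, 2.343, -0.001]
wrist_force: [0.7, -7.7, -1.1]
width: 0.606
```

apply_moves:
  targets:
    - {"dx": 0.03, "dy": 0, "dz": 0, "wx": 0, "wy": 0, "wz": 0, "jaw": 0.6}

```text
time: 7.75
tool_pos: [0.536, -0.0914, 0.0873]
tcp_rot: [2.09, 2.343, -0.002]
wrist_force: [0.2, -11.1, -1.4]
width: 0.598
```

apply_moves:
  targets:
    - {"dx": 0.03, "dy": 0, "dz": 0, "wx": 0, "wy": 0, "wz": 0, "jaw": 0.6}

```text
time: 7.85
tool_pos: [0.536, -0.0913, 0.0874]
tcp_rot: [2.089, 2.342, -0.004]
wrist_force: [0.5, -14.4, -1.7]
width: 0.599
```

apply_moves:
  targets:
    - {"dx": 0.03, "dy": 0, "dz": 0, "wx": 0, "wy": 0, "wz": 0, "jaw": 0.6}

```text
time: 7.95
tool_pos: [0.536, -0.0913, 0.0874]
tcp_rot: [2.088, 2.342, -0.005]
wrist_force: [0.8, -17.9, -1.4]
width: 0.597
```

apply_moves:
  targets:
    - {"dx": 0.03, "dy": 0, "dz": 0, "wx": 0, "wy": 0, "wz": 0, "jaw": 0.6}

```text
time: 8.05
tool_pos: [0.536, -0.0913, 0.0875]
tcp_rot: [2.087, 2.341, -0.007]
wrist_force: [0.3, -20.5, -3.0]
width: 0.602
```

Run:
```python
from w import *
st()
```

```text
t 8.05 tcp [ 0.536  -0.0913  0.0875] station 0.0013 -0.1126 toolx yaw 96.57 toolz [ 0.0011 -0.007  -1.    ] F [  0.3  -20.47  -3.04] w 0.6016539784357856
```

apply_moves:
  targets:
    - {"dx": -0.1, "dy": 0, "dz": 0, "wx": 0, "wy": 0, "wz": 0, "jaw": 0.6}
    - {"dx": -0.1, "dy": 0, "dz": 0, "wx": 0, "wy": 0, "wz": 0, "jaw": 0.6}
    - {"dx": -0.3, "dy": 0, "dz": 0, "wx": 0, "wy": 0, "wz": 0, "jaw": 0.6}
    - {"dx": -0.5, "dy": 0, "dz": 0, "wx": 0, "wy": 0, "wz": 0, "jaw": 0.6}
    - {"dx": -0.4, "dy": 0, "dz": 0, "wx": 0, "wy": 0, "wz": 0, "jaw": 0.6}

```text
time: 8.55
tool_pos: [0.5405, -0.13, 0.0873]
tcp_rot: [2.092, 2.344, 0.0]
wrist_force: [0.5, 0.1, -0.4]
width: 0.602
```

apply_moves:
  targets:
    - {"dx": 0, "dy": 0, "dz": 0, "wx": 0, "wy": 0, "wz": 0, "jaw": 0.6}
    - {"dx": 0, "dy": 0, "dz": -0.5, "wx": 0, "wy": 0, "wz": 0, "jaw": 0.6}
    - {"dx": 0, "dy": 0, "dz": -0.9, "wx": 0, "wy": 0, "wz": 0, "jaw": 0.6}
    - {"dx": 0, "dy": 0, "dz": -0.9, "wx": 0, "wy": 0, "wz": 0, "jaw": 0.6}
    - {"dx": 0, "dy": 0, "dz": -0.9, "wx": 0, "wy": 0, "wz": 0, "jaw": 0.6}

```text
time: 9.05
tool_pos: [0.5402, -0.1288, 0.1853]
tcp_rot: [2.092, 2.344, 0.001]
wrist_force: [-1.0, 0.2, -0.4]
width: 0.6
```

apply_moves:
  targets:
    - {"dx": 0, "dy": 0, "dz": -0.9, "wx": 0, "wy": 0, "wz": 0, "jaw": 0.6}
    - {"dx": 0, "dy": 0, "dz": -0.9, "wx": 0, "wy": 0, "wz": 0, "jaw": 0.6}
    - {"dx": -0.4, "dy": 0, "dz": -0.5, "wx": 0, "wy": 0, "wz": 0, "jaw": 0.6}
    - {"dx": -0.4, "dy": 0, "dz": 0, "wx": 0, "wy": 0, "wz": 0, "jaw": 0.6}
    - {"dx": 0, "dy": 0, "dz": 0, "wx": 0, "wy": 0, "wz": 0, "jaw": 0.6}

```text
time: 9.55
tool_pos: [0.5429, -0.1546, 0.252]
tcp_rot: [2.094, 2.342, -0.001]
wrist_force: [0.6, -0.1, -0.5]
width: 0.603
```

Run:
```python
from w import *
from h import *
st()
for n in("scene","side"):
    c=cams.read_camera(n);cv2.imwrite(f"pics/{n}3.png",cv2.resize(c["color"][120:320,150:400],None,fx=3,fy=3)[:,:,::-1])
    P=pts(c);S=np.stack([(P[...,:2]-C)@X,(P[...,:2]-C)@Y,P[...,2]],-1)
    for xs in(-.055,-.04,0.04,.055):
        m=(abs(S[...,0]-xs)<.006)&(S[...,1]>-.28)&(S[...,1]<.24)&(S[...,2]>-.01)&(S[...,2]<.13)
        q=S[m];t=np.sort(q[q[:,2]>.1125,1]);k=np.where(np.diff(t)>.006)[0]
        print(n,xs,[(round(t[i]*1e3),round(t[i+1]*1e3)) for i in k])
```

```text
t 9.55 tcp [ 0.5429 -0.1546  0.252 ] station 0.0011 -0.1763 toolx yaw 96.4 toolz [-0.e+00 -6.e-04 -1.e+00] F [ 0.62 -0.09 -0.5 ] w 0.6032599180099689
scene -0.055 [(-222, -99)]
scene -0.04 [(-221, -98)]
scene 0.04 [(-221, -98)]
scene 0.055 [(-222, -99)]
side -0.055 [(-220, -101)]
side -0.04 [(-223, -99)]
side 0.04 [(-221, -100)]
side 0.055 [(-220, -101)]
```

View pics/scene3.png

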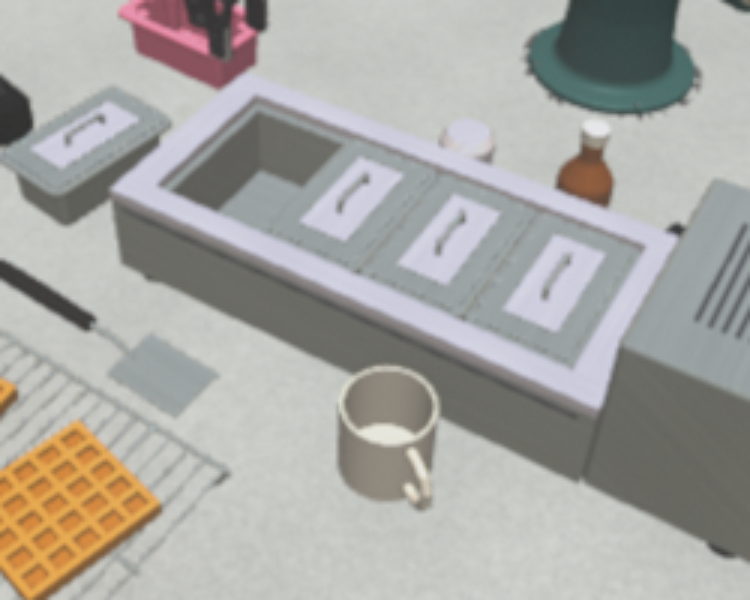

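View pics/side3.png

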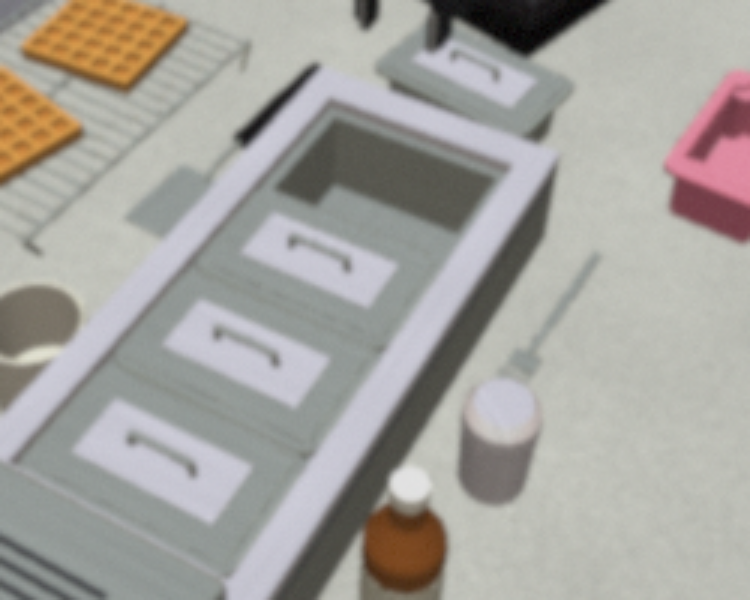

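```bash
python3 -c "
from workcell import job
print(job.finish_job())"
```

```text
the job is handed in; nothing more can be done
None
```

The three pans are now fully home against the end stop beside the cooling unit, with no gaps left, and the job is handed in. The robot's clock read about 9.6 s of the 35 s allowed at my last check.

- **Push:** I pushed the row about 50 mm with the half-open fingertips on the last pan's outer rim, at about 25 mm/s, slowing to 9 mm/s at the end. The force was about 4–5 N while sliding. It then rose steadily to 20 N with no further movement, after which I backed off and drew the hand up clear.
- **Last checks:** The two fixed cameras put the free well at about 119–124 mm, against 122 mm expected for a closed-up row. The last pan's outer edge came out at about -100 mm along the rail in both views, against -101 mm expected.
- **Surroundings:** In the final pictures the lids are on, and the waiting pan, bottle, shaker, mug, fork and spatula look unmoved. The wrist force was back to about zero with the fingers 25 cm above the table.

One early move call was refused because I had left out some keys; the arm did not move. My first estimate of the rail's position was 3 mm off along its length, and I corrected it from the well edges before moving. No check failed at the end.

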